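# Roll a bearing sleeve up into its loading jig and close the keeper

### The arm

A 7-joint arm with a two-finger parallel gripper is mounted at the origin on the work surface. World frame = base frame: x ahead of the robot, y to its left, z up, the work surface at z = 0. Lengths are in mm, angles in rad, forces in N, time in s.
With the tool pointing down it reaches from about 425 to 975 mm from the base axis. Payload 16.7 kg.
Tool frame: the origin (TCP) lies where the fingers leave the gripper's body, on its centre line; the fingertips stand 73 mm ahead of it and the grasp point (between the pads) lies 54 mm ahead of it (nose_length is the distance from the TCP to the fingertips, in mm); z points along the fingers, y is the direction in which the jaws open and shut (so a half turn about z gives the same grasp; the last joint's range is limited). The gripper opens to 85 mm and grips with 20 to 120 N. Pads are 22 mm wide; open, the fingers measure 114 mm over their backs; the gripper's body (76 mm by 85 mm) begins 54 mm behind the grasp point. The pads swing forward as they close: fully open they stand 13 mm farther back than shut.
Start: joints at [-1.256, 0.426, 0.074, 1.606, -0.034, 1.111, -0.067], TCP at [301.963, 603.655, 303.902] pointing down, gripper open.
Joint ranges: [-2.85, 2.85], [-0.5, 2.14], [-1.23, 1.37], [0.21, 2.46], [-1.02, 4.16], [0.16, 2.05], [-2.73, 2.73]. Speed limits (rad/s): [1.89, 1.89, 2.39, 2.39, 3.01, 3.01, 3.01].

### API

Orientations are given as a rotation vector (axis times angle).
In Python, from cell import read_state, grab_frame, camera_model, close_job, outline_of, nose_length gives the robot as it stands.
- The arm moves only by the tool apply_moves, never from a script. Its argument "targets" is a list of rows, each a list of 7 numbers: the turn, a rotation vector about the tool's x, y, z in units of 6 degrees (1.0 is 6 degrees), then the shift along the tool's x, y, z in units of 25 mm (1.0 is 25 mm), then the finger opening in mm, from 0 to 85.4. In form: [[ax, ay, az, x, y, z, claw], ...]. A call has 1 to 20 rows; each row shifts and turns the commanded pose from where the row before left it, along the tool's axes as they then stand; what a row does not reach is not made up. A row lasts 1/12 s, in which the tool goes at most 41.7 mm and 7.16 degrees, less where a joint would pass 70% of its speed; a pose out of reach is approached as far as the arm can. A call is refused whole if a number of a shift passes 1 or a number of a turn 1, either way. A call with a gripper value outside its range is refused whole. The fingers move at their own pace and stop on an object; "squeeze" is the grip in N (left out, the last holds). Time passes only in rows, so rows that do not move let the fingers close. It gives the time, the measured TCP pose, the force and the opening at its end, in the units of the state.
- read_state(): the state, without advancing time (a new reading comes with each control period).
- grab_frame(name): name is "side" or "top" or "wrist"; returns the picture (480x640x3 uint8, red, green, blue); there is no depth.
- camera_model(name): a dict with "mtx" (3x3 intrinsics, pixels), "dist_coeffs" ([k1, k2, p1, p2, k3] as OpenCV has them; the pictures are not rectified), "cam_to_world" (4x4, takes a point from camera to world coordinates). Camera axes: x right, y up, looking along -z (the intrinsics and any distortion apply to the point x, -y, -z); pixel columns grow to the right and rows downward; lengths in mm; the calibration is good to about 2 mm. A picture is of the moment at which its call begins: read the wrist's pose just before it. camera_model takes no time and is no camera call; for the wrist camera it gives the pose at the moment of the call.
- close_job(): hands the job in, once; it reports no verdict.
Trained networks look in the newest picture that a camera, given by its name, has taken for a name from the list of things; names that differ only in an ending like _2 or _b are one class to them, and where a whole thing is asked for, a point or a joint stands for the part that bears it (a point fixed in the world has none). Each returns a list of dicts, best first, with "p" (0 to 1); they miss things now and then, are a little off and sometimes report something else, mostly with a low value. They report only what shows in the picture. A call takes as long as a camera call.
- outline_of(camera, name): "mask" (480x640 bool, what is visible of it) and "position" ([column, row] in pixels, amid what is visible of it).
The state is a dict: "clock": time; "q": joint angles; "joint_velocities": joint speeds; "effort": joint torques, N m; "position": TCP position; "tcp_rot": TCP orientation; "wrist_force": force on the tool from outside, world axes, zero at the start; "moment": the same for the moment, N m; "gripper_width": finger opening in mm.
Only numpy, scipy, OpenCV 4.12 (cv2) and the standard library are available. Lean on these libraries where they do the work, as an engineer would, in place of code of your own. Each camera call takes 0.05 s, during which the arm holds its last target.

### The job

With your fingertips, slowly push the brass-coloured bearing sleeve from the foot of the jig's ramp up over the crest until it sits fully home against the upright stop plate; do not lift it, and do not let it run away or roll back down the ramp. Once it rests in its seat, push the red keeper arm round until it stands straight across the ramp behind the sleeve, as far as it goes. Leave the other things on the bench where they are, and finish clear of everything.

Things in the scene. Friction and masses are not known exactly. Their poses are not given: they have to be found in the camera images.
- jig: Loading jig bolted to the bench: dark steel base plate 310 x 190 x 6 mm carrying a grey-faced ramp. Origin on the bench below the ramp's centre line; x = uphill (level), y = across, z = up. Jig frame, mm: the channel is 84 wide (y -42 to 42) between wooden rails 8 thick that stand 10 above the surface. A lip 10 thick, top at z 19, closes the foot, its uphill face at x -150.
- sleeve: Bearing sleeve: polished brass-coloured cylinder, 52 mm diameter, 80 mm long, dark plugs in its ends, about 0.6 kg, friction about 0.3, rolls freely. Origin at its centre, y along its axis (x, z turn as it rolls). Starts across the ramp's foot against the lip, centre at x -134, z 40 mm in the jig's frame. Let go on the ramp it rolls back; past the crest it rolls into the seat and stays.
- ramp_foot (a point): On the ramp surface at its foot, on the centre line at the lip (x -150, z 12 mm in the jig's frame). Its x points up the 7-degree slope, y across, z square to the surface. The sleeve's centre rides 26 mm above the surface.
- crest (a point): On the ramp surface at the crest, on the centre line: x 50, z 36.6 mm in the jig's frame. From here the surface falls 5 degrees to the stop plate.
- seat (a point): Where the sleeve's centre is when fully home: x 74, y 0, z 60.6 mm in the jig's frame. The upright aluminium stop plate's face is at x 100 (plate 100 mm wide, 14 thick, top at z 72).
- keeper_hinge (a point): On the keeper's upright pivot axis at the arm's mid height: x 36, y -66, z 67 mm in the jig's frame. Below it stands a post of 20 mm diameter.
- keeper_peg (a point): Middle of the black peg (12 mm diameter, z 74 to 84 mm) on the red keeper arm, 90 mm from the pivot. The arm is a flat red bar 12 mm wide and 14 high (z 60 to 74), reaching 112 mm from the pivot; fingertips at z 50 to 56 mm push its side and pass over the rails.
- keeper (a joint): Angle of the red arm, rad. 0 = fully open: it points downhill and 0.35 rad outwards (jig -y), beside the ramp. Grows as it swings in over the ramp (clockwise from above) to its stop at 1.92, straight across along the jig's +y, about 6 mm behind the seated sleeve. Starts at 0 to 0.3; light friction (0.04 N m), stays where left.
- spare_a: Bystander: copper-coloured short sleeve standing upright, 42 mm diameter, 55 mm high, beside the jig; origin under its centre.
- spare_b: Bystander: steel short sleeve standing upright, 42 mm diameter, 55 mm high, beyond the stop plate; origin under its centre.
- oil: Bystander: clear oil bottle with red cap, 52 mm diameter, 130 mm high; origin under its centre.
- jar: Bystander: amber jar with black lid, 60 mm diameter, 80 mm high; origin under its centre.
- carton: Bystander: small cardboard carton 80 x 60 x 50 mm; origin under its centre.
- wrench: Bystander: steel wrench 160 mm long lying flat; origin under its centre.
- driver: Bystander: orange-handled screwdriver 180 mm long lying beyond the jig; origin under its centre.

How it is judged (in metres and radians):
On the way, in this order (a step that is already met when the one before it is completed fails the run):
1. the sleeve rests in its seat against the stop plate, the keeper still open (x of sleeve in the frame of jig between 0.068 and 0.08 m and y of sleeve in the frame of jig between -0.01 and 0.01 m and z of sleeve in the frame of jig between 0.054 and 0.067 m and angle between the y axis of sleeve and the y axis of jig, either way round below 0.12 rad and value of joint keeper below 0.9 rad and linear speed of sleeve below 0.03 m/s), for 0.2 s.
2. the keeper arm is swung across behind the sleeve (value of joint keeper above 1.8 rad), for 0.2 s.
At the end, for the whole second after the job is handed in: The sleeve lies at rest in the seat, its centre within 6 mm of the seat point along the ramp, 10 mm sideways and about 6 mm in height, square to the ramp within 0.12 rad, and the keeper stands within 0.12 rad of its closed stop (x of sleeve in the frame of jig between 0.068 and 0.08 m and y of sleeve in the frame of jig between -0.01 and 0.01 m and z of sleeve in the frame of jig between 0.054 and 0.067 m and angle between the y axis of sleeve and the y axis of jig, either way round below 0.12 rad and value of joint keeper above 1.8 rad and linear speed of sleeve below 0.02 m/s); the robot touches nothing.
It fails at once if the sleeve was lifted more than 8 mm off the ramp (z of sleeve in the frame of ramp_foot above 0.034 m).
It fails at once if the sleeve ran free on the ramp (rolled back or was flicked: faster than 0.25 m/s below the crest) (linear speed of sleeve above 0.25 m/s and x of sleeve in the frame of jig below 0.05 m).
It fails at once if another thing on the bench was moved more than 20 mm (distance of any of spare_a, spare_b, oil, jar, carton, wrench, driver from where it was at the start of the episode above 0.02 m).
It also fails if it takes over 51 s, if anything falls off the work surface, if the arm or the gripper's body presses on something with over 40 N, if the wrist force passes 120 N, or if a joint passes its speed limit or range.

## Working session

There is one attempt and no reset: what is moved stays moved. The work goes in short steps, Python scripts to look and compute and a tool call to move; the robot and the scene stay as the last step left them, time stands still between calls to the robot, and variables do not carry over. Pictures are saved under pics/ and viewed, and the job is handed in when it is done.

Besides the shell and the picture viewer there is one more tool, called after "Request:" by a JSON object that holds its "op" and its "data", one argument or row to a line. apply_moves: Moves the arm, as the interface text tells. Its arguments: {"type":"object","properties":{"targets":{"type":"array"},"squeeze":{"type":"number"}},"required":["targets"]}

```bash
ls; mkdir -p pics; python3 - <<'E'
from cell import *
import cv2,numpy as np
s=read_state();print(s)
for n in ["side","top","wrist"]:
    f=grab_frame(n);cv2.imwrite(f"pics/{n}0.png",f[:,:,::-1]);m=camera_model(n);print(n,m)
E
```

```text
pics
{'clock': 0.0, 'q': array([-1.25649929,  0.42674707,  0.07384084,  1.60664243, -0.03410184,
        1.11077954, -0.06709708]), 'joint_velocities': array([-1.10481649e-03, -2.63883820e-04,  9.20288044e-04,  7.46609385e-04,
       -7.78936568e-04, -8.14304763e-04,  8.33314197e-05]), 'effort': array([-1.08286484e-03, -9.49853539e+01,  3.75989914e+00, -4.63538897e+01,
        1.89202797e-02,  9.87880630e-03,  1.06271207e-05]), 'position': array([301.82872776, 603.39365329, 303.18454234]), 'tcp_rot': array([-7.22002679e-01, -3.05728394e+00,  2.04218577e-03]), 'wrist_force': array([-0.36492653, -0.81355954,  0.06947518]), 'moment': array([-0.00889598, -0.02317662, -0.01041644]), 'gripper_width': 85.28668815540124}
side {'mtx': array([[579.25866318,   0.        , 318.38915263],
       [  0.        , 579.25866318, 245.82971434],
       [  0.        ,   0.        ,   1.        ]]), 'dist_coeffs': array([0.00506612, 0.        , 0.        , 0.        , 0.        ]), 'cam_to_world': array([[ 8.91884832e-01,  3.61277687e-01, -2.72065946e-01,
         1.34079634e+02],
       [-4.52008050e-01,
[... 762 characters left out ...]
     [ 0.00000000e+00,  0.00000000e+00,  0.00000000e+00,
         1.00000000e+00]])}
wrist {'mtx': array([[344.25026764,   0.        , 314.49825585],
       [  0.        , 344.25026764, 238.4501275 ],
       [  0.        ,   0.        ,   1.        ]]), 'dist_coeffs': array([-0.06816643,  0.        ,  0.        ,  0.        ,  0.        ]), 'cam_to_world': array([[ 4.47493240e-01, -8.61985630e-01, -2.38181811e-01,
         2.41875946e+02],
       [ 8.94286785e-01,  4.31039639e-01,  1.20233010e-01,
         6.34666163e+02],
       [-9.73325116e-04, -2.66806305e-01,  9.63749681e-01,
         3.74085384e+02],
       [ 0.00000000e+00,  0.00000000e+00,  0.00000000e+00,
         1.00000000e+00]])}
```

View pics/side0.png

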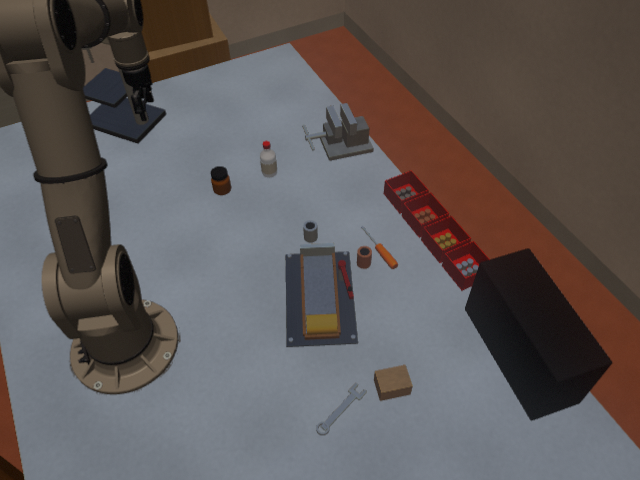

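View pics/top0.png

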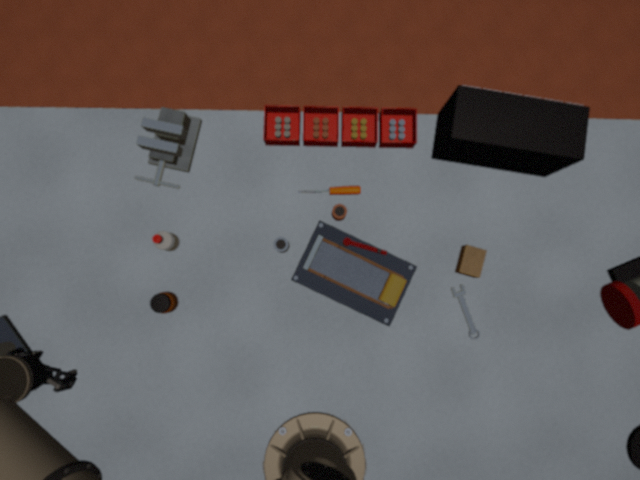

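The top view shows the jig at about (355,272), uphill to the left (world +y). The sleeve is at (393,290) and the keeper at (363,246). Next I enlarge the pictures and measure.

```bash
cat > h.py <<'E'
import numpy as np,cv2
from cell import *
def proj(m,P):
    T=np.linalg.inv(m["cam_to_world"]);P=np.atleast_2d(P)
    c=P@T[:3,:3].T+T[:3,3]; c=c*[1,-1,-1]
    return cv2.projectPoints(c,np.zeros(3),np.zeros(3),m["mtx"],m["dist_coeffs"])[0][:,0]
def ray(m,px,z):
    u=cv2.undistortPoints(np.array(px,float).reshape(-1,1,2),m["mtx"],m["dist_coeffs"])[:,0]
    d=np.c_[u[:,0],-u[:,1],-np.ones(len(u))]@m["cam_to_world"][:3,:3].T
    o=m["cam_to_world"][:3,3]
    return o+d*((z-o[2])/d[:,2])[:,None]
E
python3 - <<'E'
from h import *
for n,(x0,x1,y0,y1) in {"top":(270,430,200,335),"side":(270,370,225,360)}.items():
    f=cv2.imread(f"pics/{n}0.png")[y0:y1,x0:x1]; f=cv2.convertScaleAbs(f,alpha=1.5,beta=20)
    s=5 if n=="top" else 4.4
    cv2.imwrite(f"pics/{n}0z.png",cv2.resize(f,None,fx=4.4,fy=4.4,interpolation=cv2.INTER_CUBIC))
for c in ["top","side"]:
  for n in ["jig","sleeve","keeper","spare_a","spare_b","driver","keeper_peg"]:
    try:
      o=outline_of(c,n)[:2]
      print(c,n,[(round(a["p"],2),np.round(a["position"]),a["mask"].sum()) for a in o])
      if n=="jig" and o:
        r=cv2.minAreaRect(np.argwhere(o[0]["mask"])[:,::-1].astype(np.float32)); print(cv2.boxPoints(r))
    except Exception as e: print(n,e)
E
```

```text
top jig [(0.76, array([350., 268.]), np.int64(6629)), (0.43, array([473., 263.]), np.int64(778))]
[[290.1757  279.6519 ]
 [318.62338 218.9122 ]
 [417.91837 265.41745]
 [389.47067 326.15714]]
top sleeve [(0.94, array([398., 288.]), np.int64(596))]
top keeper [(0.59, array([361., 243.]), np.int64(241))]
top spare_a [(0.74, array([341., 213.]), np.int64(214)), (0.34, array([168., 239.]), np.int64(420))]
top spare_b [(0.74, array([341., 213.]), np.int64(214)), (0.34, array([168., 239.]), np.int64(420))]
top driver []
top keeper_peg [(0.55, array([366., 248.]), np.int64(233))]
side jig [(0.82, array([317., 294.]), np.int64(5983)), (0.32, array([393., 384.]), np.int64(1105))]
[[282.14133 244.46362]
 [353.14548 241.56549]
 [357.30435 343.45697]
 [286.3002  346.3551 ]]
side sleeve [(0.58, array([322., 324.]), np.int64(644))]
side keeper [(0.71, array([344., 278.]), np.int64(227))]
side spare_a [(0.69, array([364., 257.]), np.int64(271)), (0.64, array([382., 257.]), np.int64(286))]
side spare_b [(0.69, array([364., 257.]), np.int64(271)), (0.64, array([382., 257.]), np.int64(286))]
side driver [(0.54, array([385., 255.]), np.int64(206))]
side keeper_peg []
```

View pics/top0z.png

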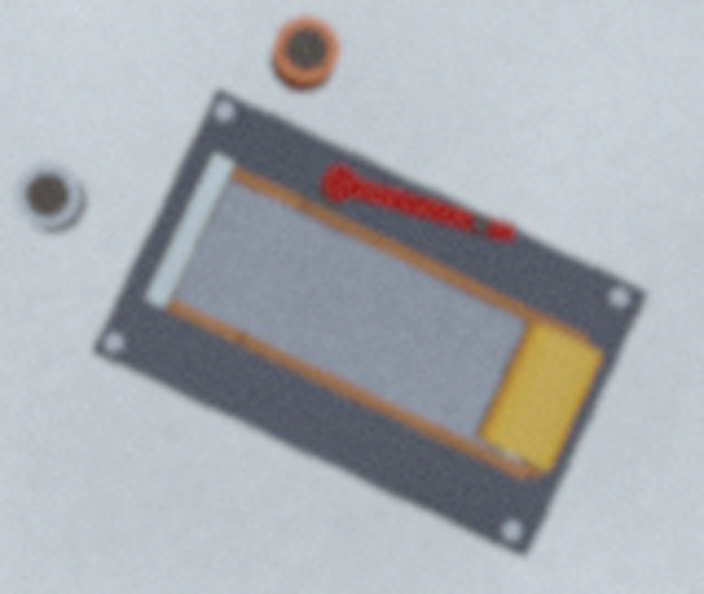

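View pics/side0z.png

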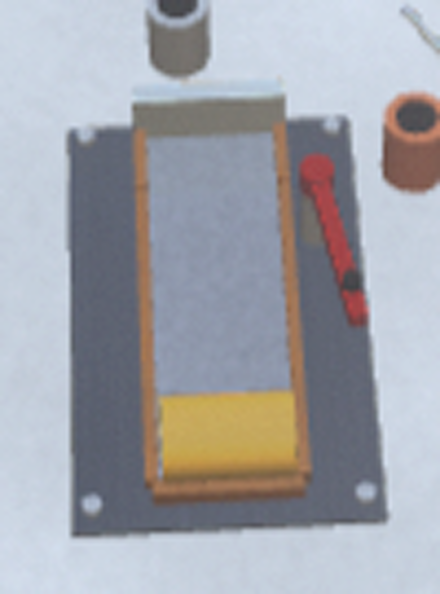

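```bash
cat > fit.py <<'E'
from h import *
from scipy.optimize import least_squares
def z2(p,o): return np.array(p)/4.4+np.array(o)-0.4
# jig coords (plate centre offset cx unknown -> 'plate')
top=[("p",155,-95,6,219,91),("p",-155,-95,6,645,291),("p",-155,95,6,526,553),("p",155,95,6,95,351),
 ("f",36,-66,74,338,184),("f",114,-50,72,213,153),("f",100,-50,72,234,161),("f",100,50,72,170,307),("f",114,50,72,147,301)]
side=[("p",155,95,6,67,130),("p",155,-95,6,347,117),("p",-155,-95,6,386,521),("p",-155,95,6,73,536),("f",36,-66,74,316,168),
 ("f",114,50,72,133,87),("f",114,-50,72,284,79),("f",100,50,72,133,102),("f",100,-50,72,286,95)]
M={c:camera_model(c) for c in("top","side")}
def W(v,p):
    x,y,a=v[:3];c,s=np.cos(a),np.sin(a)
    p=np.atleast_2d(p);return np.c_[x+c*p[:,0]-s*p[:,1],y+s*p[:,0]+c*p[:,1],p[:,2]]
def res(v,cs=("top","side"),full=0):
    r=[]
    for c in cs:
        L,o=(top,(270,200)) if c=="top" else (side,(270,225))
        P=[(q[1]+(v[3] if q[0]=="p" else 0),q[2],q[3]) for q in L]
        uv=proj(M[c],W(v,P)); r.append(uv-np.array([z2(q[4:],o) for q in L]))
    r=np.vstack(r); return r if full else r.ravel()
if __name__=="__main__":
  for cs in [("top",),("side",),("top","side")]:
    s=least_squares(res,[450,-50,1.9,0],args=(cs,),loss="soft_l1")
    print(cs,s.x,s.cost);print(np.round(res(s.x,cs,1),1).tolist())
  v=s.x
  for n,p in dict(sleeve=(-134,0,40),seat=(74,0,60.6),hinge=(36,-66,67)).items(): print(n,W(v,[p]).round(1),proj(M["top"],W(v,[p])).round(1))
  u=lambda p:z2(p,(270,200))
  h=ray(M["top"],[u((338,184))],74)[0];t=ray(M["top"],[u((482,224))],84)[0]
  d=t-h;print("arm len",np.hypot(d[0],d[1]),"ang world",np.arctan2(d[1],d[0]),"jig ang",np.arctan2(d[1],d[0])-v[2])
E
python3 fit.py
```

```text
('top',) [539.88892781 -81.77143051   1.15062636 -21.41984077] 2.8121851637499082
[[-0.6, -0.9], [1.0, -0.4], [0.5, 1.1], [-0.9, 0.3], [0.5, -0.3], [0.4, -0.1], [0.2, 0.3], [-0.9, 0.4], [-0.3, -0.4]]
('side',) [537.40467555 -85.03784811   1.14609739 -23.17430587] 0.7970322884431307
[[0.1, -0.3], [0.3, -0.1], [0.5, 0.1], [-0.3, 0.1], [0.2, 0.7], [-0.5, -0.4], [0.0, -0.2], [-0.4, -0.0], [-0.1, 0.0]]
('top', 'side') [538.89217851 -82.91572884   1.14826833 -22.67948382] 7.866263590230758
[[0.3, -0.4], [1.9, 0.4], [1.1, 1.7], [-0.1, 0.7], [0.9, 0.1], [0.9, 0.2], [0.7, 0.6], [-0.5, 0.7], [0.1, -0.1], [0.2, -1.0], [0.3, -1.0], [0.7, -1.0], [0.1, -0.9], [0.3, -0.1], [-0.4, -1.1], [0.1, -0.9], [-0.3, -0.7], [-0.1, -0.7]]
sleeve [[ 483.9 -205.1   40. ]] [[392.1 290.1]]
seat [[569.2 -15.4  60.6]] [[324.3 257.7]]
hinge [[613.9 -77.1  67. ]] [[347.2 241.7]]
arm len 91.10960668938189 ang world -1.8335783685182896 jig ang -2.9818466972164925
```

```bash
cat >> h.py <<'E'
from scipy.spatial.transform import Rotation as R
JIG=np.array([538.9,-82.9,1.148])
def Jw(p):
    x,y,a=JIG;c,s=np.cos(a),np.sin(a);return np.array([x+c*p[0]-s*p[1],y+s*p[0]+c*p[1],p[2]])
def w2j(p):
    x,y,a=JIG;c,s=np.cos(a),np.sin(a);d=np.array(p)-[x,y,0];return np.array([c*d[0]+s*d[1],-s*d[0]+c*d[1],d[2]])
def goal(flip=0):
    # tool z down, tool y along +-jig y
    a=JIG[2];y=np.array([-np.sin(a),np.cos(a),0])*(-1 if flip else 1);z=np.array([0,0,-1.]);x=np.cross(y,z);return R.from_matrix(np.c_[x,y,z])
def show(s=None):
    s=s or read_state();print("t",round(s["clock"],2),"tcp",np.round(s["position"],1),"jig",np.round(w2j(s["position"]),1),"F",np.round(s["wrist_force"],1),"w",round(s["gripper_width"],1),"nose",nose_length,"q",np.round(s["q"],2))
    r=R.from_rotvec(s["tcp_rot"])
    for f in (0,1): print("turn to goal deg/6",f,np.round(np.degrees((r.inv()*goal(f)).as_rotvec())/6,2))
    print(r.as_matrix().round(3).tolist())
E
python3 - <<'E'
from h import *
s=read_state();show(s)
try: print(nose_length())
except Exception as e: print(e)
r=R.from_rotvec(s["tcp_rot"])
t=Jw((-60,0,303)); print(t,"tool delta/25",r.inv().apply(t-s["position"])/25)
E
```

```text
t 0.85 tcp [301.9 603.7 303.9] jig [528.9 497.8 303.9] F [ 0.6  0.3 -0.8] w 85.4 nose 72.6 q [-1.26  0.43  0.07  1.61 -0.03  1.11 -0.07]
turn to goal deg/6 0 [ -0.    -0.   -15.39]
turn to goal deg/6 1 [-0.    0.   14.61]
[[-0.894, 0.447, -0.0], [0.447, 0.894, -0.0], [0.0, -0.0, -1.0]]
'float' object is not callable
[ 514.28127097 -137.61670842  303.        ] tool delta/25 [-20.86148889 -22.71804193   0.03752697]
```

Request:
{"op": "apply_moves", "data": {
  "targets": [
    [0,0,0,-0.9,-1,0,60],
    [0,0,0,-0.9,-1,0,45],
    [0,0,0,-0.9,-1,0,45],
    [0,0,0,-0.9,-1,0,45],
    [0,0,0,-0.9,-1,0,45],
    [0,0,0,-0.9,-1,0,45],
    [0,0,0,-0.9,-1,0,45],
    [0,0,0,-0.9,-1,0,45],
    [0,0,0,-0.9,-1,0,45],
    [0,0,0,-0.9,-1,0,45],
    [0,0,0,-0.9,-1,0,45],
    [0,0,0,-0.9,-1,0,45]
  ]
}}

```text
clock: 1.85
position: [409.4, 212.9, 304.1]
tcp_rot: [0.722, 3.057, 0.001]
wrist_force: [1.3, -0.2, 0.1]
gripper_width: 45.2
```

```bash
python3 -c "
from h import *;show()"
```

```text
t 1.85 tcp [409.4 212.9 304.1] jig [216.6 239.5 304.1] F [ 1.3 -0.2  0.1] w 45.2 nose 72.6 q [-0.86  0.07  0.26  2.08 -0.02  1.    0.51]
turn to goal deg/6 0 [  0.     0.   -15.39]
turn to goal deg/6 1 [ 0.   -0.   14.61]
[[-0.894, 0.447, 0.0], [0.447, 0.894, 0.001], [-0.0, 0.001, -1.0]]
```

Request:
{"op": "apply_moves", "data": {
  "targets": [
    [0,0,0,-0.9,-1,0,45],
    [0,0,0,-0.9,-1,0,45],
    [0,0,0,-0.9,-1,0,45],
    [0,0,0,-0.9,-1,0,45],
    [0,0,0,-0.9,-1,0,45],
    [0,0,0,-0.9,-1,0,45],
    [0,0,0,-0.9,-1,0,45],
    [0,0,0,-0.9,-1,0,45],
    [0,0,0,-0.9,-0.9,0,45],
    [0,0,0,-0.9,-0.9,0,45],
    [0,0,0,-0.9,-0.9,0,45]
  ]
}}

```text
clock: 2.77
position: [511.2, -137.0, 304.2]
tcp_rot: [0.722, 3.057, 0.0]
wrist_force: [1.1, 0.8, 0.3]
gripper_width: 44.7
```

Request:
{"op": "apply_moves", "data": {
  "targets": [
    [0,0,1,0,0,0,45],
    [0,0,1,0,0,0,45],
    [0,0,1,0,0,0,45],
    [0,0,1,0,0,0,45],
    [0,0,1,0,0,0,45],
    [0,0,1,0,0,0,45],
    [0,0,1,0,0,0,45],
    [0,0,1,0,0,0,45],
    [0,0,1,0,0,0,45],
    [0,0,1,0,0,0,45],
    [0,0,1,0,0,0,45],
    [0,0,1,0,0,0,45],
    [0,0,1,0,0,0,45],
    [0,0,1,0,0,0,45],
    [0,0,0.61,0,0,0,45]
  ]
}}

```text
clock: 4.02
position: [510.9, -135.3, 304.0]
tcp_rot: [2.643, 1.698, 0.0]
wrist_force: [-0.3, -1.0, -0.2]
gripper_width: 45.0
```

```bash
python3 -c "
from h import *;show()
f=grab_frame('wrist');cv2.imwrite('pics/wrist1.png',cv2.convertScaleAbs(f[:,:,::-1],alpha=1.4,beta=15))"
```

```text
t 4.02 tcp [ 510.9 -135.3  304. ] jig [-59.3   4.  304. ] F [-0.3 -1.  -0.2] w 45.0 nose 72.6 q [-0.59  0.25  0.87  1.97 -0.22  1.02 -0.06]
turn to goal deg/6 0 [-0.   -0.   29.94]
turn to goal deg/6 1 [ 0.   -0.   -0.06]
[[0.416, 0.909, 0.0], [0.909, -0.416, 0.0], [0.0, 0.0, -1.0]]
```

View pics/wrist1.png

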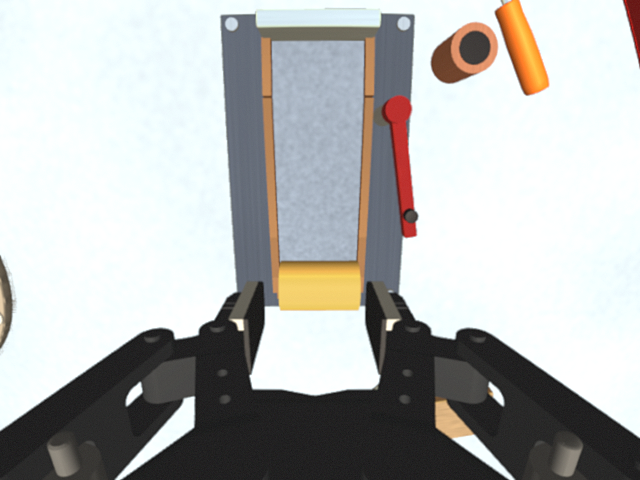

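The wrist view shows the jig from above, square in the picture. The stop plate spans (256,11) to (380,27), the hinge is at (397,108), the peg at (411,216) and the sleeve at (320,285). I refine the jig pose from this view.

```bash
python3 - <<'E'
from fit import *
m=camera_model("wrist")
L=[(114,50,72,256,10.5),(114,-50,72,381,11.5),(100,50,72,257,26.5),(100,-50,72,380,26.5),(36,-66,74,397.5,108),(50,50,46.6,262.5,97),(50,-50,46.6,374.5,97)]
A=np.array(L,float)
def rw(v): return (proj(m,W(v,A[:,:3]))-A[:,3:]).ravel()
s=least_squares(rw,[539,-83,1.148]);print(s.x,rw(s.x).round(1))
V=s.x
print(proj(m,W(V,[(-134,40,66),(-134,-40,66)])))
h=ray(m,[(397.5,108)],74)[0];t=ray(m,[(411,214)],84)[0];d=t-h
print("keeper",-np.arctan2(d[1],d[0])+V[2]-2.7916, np.hypot(*d[:2]))
E
```

```text
[539.24611987 -82.5354047    1.14358851] [-0.5 -1.3  0.4 -2.8 -1.   1.4  1.   1.   0.5  2.1  0.2  0.1 -0.6 -0.3]
[[277.95660892 295.17639391]
 [359.80214282 294.7892654 ]]
keeper 0.19188411803044136 88.96853368258465
```

Request:
{"op": "apply_moves", "data": {
  "targets": [
    [0,0,0,-0.94,0.03,0,45],
    [0,0,0,-0.94,0.03,0,45],
    [0,0,0,-0.94,0.03,0,45],
    [0,0,0,-0.94,0.03,0,45],
    [0,0,0,-0.94,0.03,0,45],
    [0,0,0,-0.94,0,0,45],
    [0,0,0,0,0,1,45],
    [0,0,0,0,0,1,45],
    [0,0,0,0,0,1,45],
    [0,0,0,0,0,1,45],
    [0,0,0,0,0,1,45],
    [0,0,0,0,0,1,45],
    [0,0,0,0,0,1,45],
    [0,0,0,0,0,0.6,45],
    [0,0,0,0,0,0.3,45],
    [0,0,0,0,0,0,45]
  ]
}}

```text
clock: 5.4
position: [455.9, -265.4, 105.3]
tcp_rot: [-2.636, -1.706, 0.002]
wrist_force: [0.0, -0.9, -0.0]
gripper_width: 44.8
```

```bash
sed -i 's/^JIG=.*/JIG=np.array([539.2,-82.7,1.146])/' h.py; python3 -c "
from h import *;show()
f=grab_frame('wrist');cv2.imwrite('pics/wrist2.png',cv2.convertScaleAbs(f[:,:,::-1],alpha=1.4,beta=15))
f=grab_frame('side')[220:370,260:400];cv2.imwrite('pics/side2.png',cv2.resize(cv2.convertScaleAbs(f[:,:,::-1],alpha=1.4,beta=15),None,fx=4,fy=4))"
```

```text
t 5.4 tcp [ 455.9 -265.4  105.3] jig [-200.8    0.6  105.3] F [ 0.  -0.9 -0. ] w 44.8 nose 72.6 q [-0.11  0.56  0.66  2.11 -0.56  0.65  0.51]
turn to goal deg/6 0 [ -0.    -0.03 -29.97]
turn to goal deg/6 1 [-0.02  0.    0.03]
[[0.41, 0.912, -0.002], [0.912, -0.41, 0.001], [-0.0, -0.002, -1.0]]
```

View pics/wrist2.png

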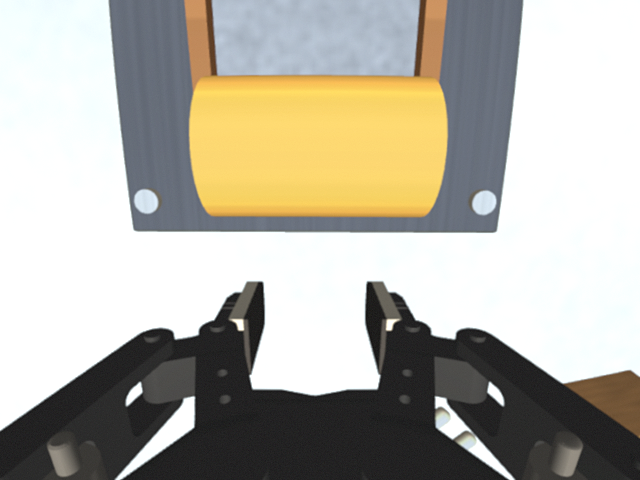

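View pics/side2.png

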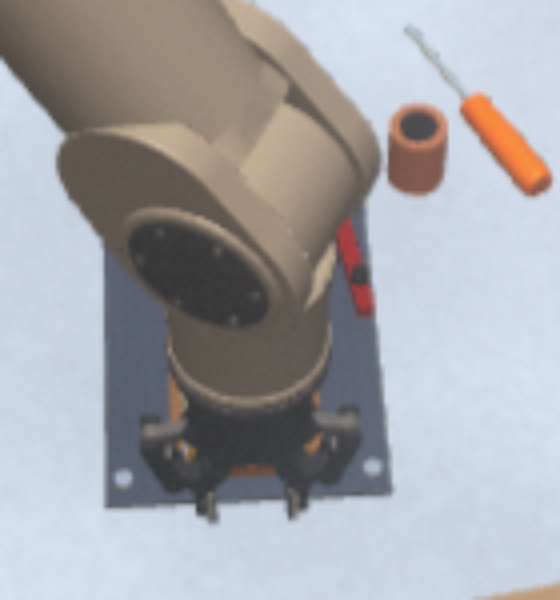

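```bash
python3 - <<'E'
from h import *
s=read_state();m=camera_model('wrist');r=R.from_rotvec(s["tcp_rot"])
for z in (60,66,70,73,78,84):
  for x in (8,11):
    print(z,x,proj(m,[s["position"]+r.apply((x,q*22.5,z)) for q in (-1,1)]).round(0).tolist())
a=Jw((-160,0,40));print("sleeve back",proj(m,[a]),w2j(ray(m,[(320,216)],45)[0]))
E
```

```text
60 8 [[260.0, 295.0], [369.0, 295.0]]
60 11 [[260.0, 288.0], [369.0, 288.0]]
66 8 [[263.0, 289.0], [367.0, 289.0]]
66 11 [[262.0, 283.0], [367.0, 283.0]]
70 8 [[264.0, 285.0], [366.0, 285.0]]
70 11 [[264.0, 279.0], [366.0, 279.0]]
73 8 [[265.0, 283.0], [365.0, 283.0]]
73 11 [[264.0, 277.0], [365.0, 276.0]]
78 8 [[266.0, 279.0], [363.0, 278.0]]
78 11 [[266.0, 272.0], [363.0, 272.0]]
84 8 [[268.0, 274.0], [361.0, 274.0]]
84 11 [[268.0, 268.0], [362.0, 268.0]]
sleeve back [[314.29007831 213.40986204]] [-160.03400421   -2.24344223   45.        ]
```

Request:
{"op": "apply_moves", "data": {
  "targets": [
    [0,0,0,0.4,0,0.24,45],
    [0,0,0,0.3,0,0,45],
    [0,0,0,0.1,0,0,45],
    [0,0,0,0.1,0,0,45],
    [0,0,0,0.1,0,0,45],
    [0,0,0,0.1,0,0,45],
    [0,0,0,0.1,0,0,45],
    [0,0,0,0.1,0,-0.012,45],
    [0,0,0,0.15,0,-0.018,45],
    [0,0,0,0.2,0,-0.025,45],
    [0,0,0,0.2,0,-0.025,45],
    [0,0,0,0.2,0,-0.025,45]
  ]
}}

```text
clock: 6.5
position: [477.7, -218.3, 103.1]
tcp_rot: [-2.638, -1.706, 0.0]
wrist_force: [-1.0, -0.8, 0.5]
gripper_width: 44.7
```

```bash
python3 -c "
from h import *;show()
f=grab_frame('wrist');cv2.imwrite('pics/wrist3.png',cv2.convertScaleAbs(f[:,:,::-1],alpha=1.4,beta=15))"
```

```text
t 6.5 tcp [ 477.7 -218.3  103.1] jig [-148.9    0.2  103.1] F [-1.  -0.8  0.5] w 44.7 nose 72.6 q [-0.21  0.56  0.66  2.12 -0.57  0.64  0.42]
turn to goal deg/6 0 [  0.    -0.   -29.98]
turn to goal deg/6 1 [-0.   -0.    0.02]
[[0.41, 0.912, -0.0], [0.912, -0.41, 0.0], [0.0, -0.0, -1.0]]
```

View pics/wrist3.png

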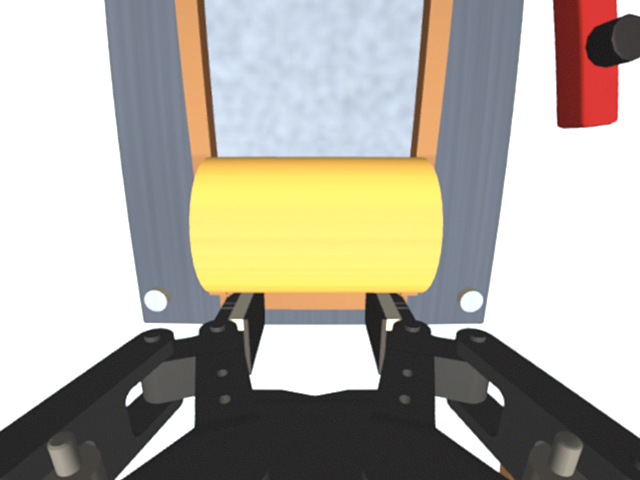

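The fingertips touch the sleeve at row 293 and it has moved about 20 mm up, squarely between the rails. I keep pushing.

Request:
{"op": "apply_moves", "data": {
  "targets": [
    [0,0,0,0.15,0,-0.018,45],
    [0,0,0,0.2,0,-0.025,45],
    [0,0,0,0.2,0,-0.025,45],
    [0,0,0,0.2,0,-0.025,45],
    [0,0,0,0.2,0,-0.025,45],
    [0,0,0,0.2,0,-0.025,45],
    [0,0,0,0.2,0,-0.025,45],
    [0,0,0,0.2,0,-0.025,45],
    [0,0,0,0.2,0,-0.025,45],
    [0,0,0,0.2,0,-0.025,45],
    [0,0,0,0.2,0,-0.025,45],
    [0,0,0,0.2,0,-0.025,45],
    [0,0,0,0.2,0,-0.025,45],
    [0,0,0,0.2,0,-0.025,45],
    [0,0,0,0.2,0,-0.025,45],
    [0,0,0,0.2,0,-0.025,45],
    [0,0,0,0.2,0,-0.025,45],
    [0,0,0,0.2,0,-0.025,45],
    [0,0,0,0.2,0,-0.025,45],
    [0,0,0,0.2,0,-0.025,45]
  ]
}}

```text
clock: 8.22
position: [518.2, -128.3, 115.4]
tcp_rot: [-2.638, -1.706, 0.0]
wrist_force: [-1.2, -1.6, 1.8]
gripper_width: 45.3
```

```bash
python3 -c "
from h import *;show()
f=grab_frame('wrist');cv2.imwrite('pics/wrist4.png',cv2.convertScaleAbs(f[:,:,::-1],alpha=1.4,beta=15))"
```

```text
t 8.22 tcp [ 518.2 -128.3  115.4] jig [-50.2   0.4 115.4] F [-1.2 -1.6  1.8] w 45.3 nose 72.6 q [-0.41  0.55  0.69  2.1  -0.56  0.68  0.23]
turn to goal deg/6 0 [ -0.    -0.   -29.98]
turn to goal deg/6 1 [-0.    0.    0.02]
[[0.411, 0.912, -0.0], [0.912, -0.411, -0.0], [-0.0, -0.0, -1.0]]
```

View pics/wrist4.png

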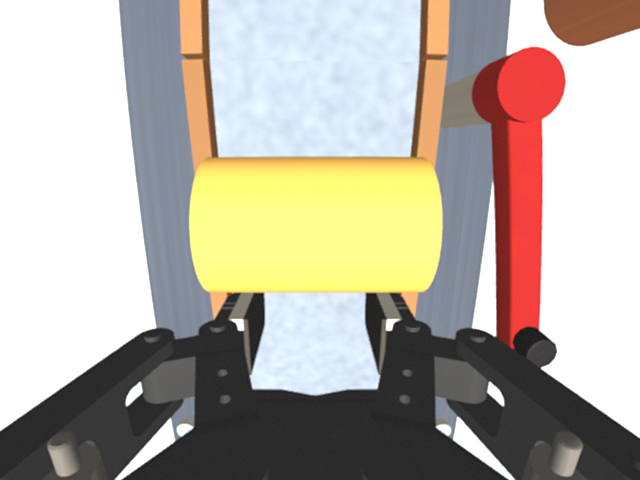

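Request:
{"op": "apply_moves", "data": {
  "targets": [
    [0,0,0,0.15,0,-0.018,45],
    [0,0,0,0.2,0,-0.025,45],
    [0,0,0,0.2,0,-0.025,45],
    [0,0,0,0.2,0,-0.025,45],
    [0,0,0,0.2,0,-0.025,45],
    [0,0,0,0.2,0,-0.025,45],
    [0,0,0,0.2,0,-0.025,45],
    [0,0,0,0.2,0,-0.025,45],
    [0,0,0,0.2,0,-0.025,45],
    [0,0,0,0.2,0,-0.025,45],
    [0,0,0,0.15,0,-0.018,45],
    [0,0,0,0.1,0,-0.012,45],
    [0,0,0,0.1,0,-0.012,45],
    [0,0,0,0.1,0,0,45],
    [0,0,0,0.1,0,0,45],
    [0,0,0,0.1,0,0,45],
    [0,0,0,0.1,0,0,45],
    [0,0,0,0.1,0,0,45],
    [0,0,0,0.1,0,0,45]
  ]
}}

```text
clock: 9.85
position: [547.9, -62.3, 122.5]
tcp_rot: [-2.638, -1.706, -0.0]
wrist_force: [-0.1, 0.2, -0.8]
gripper_width: 45.1
```

```bash
python3 -c "
from h import *;show()
f=grab_frame('wrist');cv2.imwrite('pics/wrist5.png',cv2.convertScaleAbs(f[:,:,::-1],alpha=1.4,beta=15))"
```

```text
t 9.85 tcp [547.9 -62.3 122.5] jig [ 22.1   0.5 122.5] F [-0.1  0.2 -0.8] w 45.1 nose 72.6 q [-0.54  0.57  0.7   2.06 -0.56  0.71  0.09]
turn to goal deg/6 0 [  0.    -0.   -29.98]
turn to goal deg/6 1 [-0.   -0.    0.02]
[[0.41, 0.912, -0.0], [0.912, -0.41, 0.0], [0.0, -0.0, -1.0]]
```

View pics/wrist5.png

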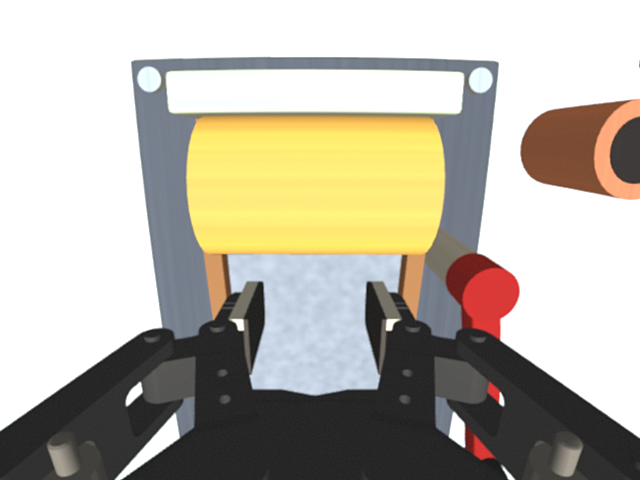

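```bash
python3 - <<'E'
from h import *
m=camera_model('wrist')
for x in (68,71,74,77,80):
  th=np.linspace(0,2*np.pi,73)
  P=proj(m,[Jw((x+26*np.cos(t),0,60.6+26*np.sin(t))) for t in th]);print(x,P[:,1].min().round(1),P[:,1].max().round(1))
print(proj(m,[Jw((100,0,72)),Jw((114,0,72))]))
E
```

```text
68 135.7 271.9
71 127.3 264.6
74 118.7 257.1
77 110.0 249.5
80 101.3 242.0
[[316.90184337 116.47910582]
 [317.05813389  72.07644126]]
```

The sleeve rolled the last stretch by itself and lies against the stop (rows 115–253, so x is about 75 mm, y about 0). The fingers are off it. Now I plan the keeper push.

```bash
python3 - <<'E'
from h import *
m=camera_model('top')
print("spare_a",w2j(ray(m,[(341,213)],30)[0]),"spare_b",w2j(ray(m,[(282,244)],30)[0]),"driver",w2j(ray(m,[(346,190)],10)[0]))
H=np.array([36,-66.]);r=85;pr=None
for th in np.linspace(0.19,1.95,23):
    a=-2.7916-th;u=np.array([np.cos(a),np.sin(a)]);n=np.array([u[1],-u[0]])
    c=H+r*u-6*n-[11,14.5]
    print(round(th,2),c.round(1),None if pr is None else ((c-pr)*[1,-1]/25).round(2));pr=c
E
```

```text
spare_a [  85.22008169 -135.16495765   30.        ] spare_b [197.24782707  15.11176113  30.        ] driver [ 100.87291736 -204.45678187   10.        ]
0.19 [ -58. -100.] None
0.27 [-59.2 -93.3] [-0.05 -0.27]
0.35 [-60.  -86.5] [-0.03 -0.27]
0.43 [-60.2 -79.7] [-0.01 -0.27]
0.51 [-59.9 -72.9] [ 0.01 -0.27]
0.59 [-59.  -66.1] [ 0.04 -0.27]
0.67 [-57.6 -59.5] [ 0.06 -0.27]
0.75 [-55.6 -52.9] [ 0.08 -0.26]
0.83 [-53.2 -46.6] [ 0.1  -0.25]
0.91 [-50.2 -40.4] [ 0.12 -0.25]
0.99 [-46.8 -34.6] [ 0.14 -0.24]
1.07 [-42.9 -29. ] [ 0.16 -0.22]
1.15 [-38.5 -23.7] [ 0.17 -0.21]
1.23 [-33.8 -18.8] [ 0.19 -0.2 ]
1.31 [-28.7 -14.3] [ 0.2  -0.18]
1.39 [-23.2 -10.2] [ 0.22 -0.16]
1.47 [-17.4  -6.6] [ 0.23 -0.15]
1.55 [-11.4  -3.5] [ 0.24 -0.13]
1.63 [-5.1 -0.8] [ 0.25 -0.11]
1.71 [1.3 1.4] [ 0.26 -0.09]
1.79 [8. 3.] [ 0.26 -0.07]
1.87 [14.7  4.1] [ 0.27 -0.04]
1.95 [21.5  4.6] [ 0.27 -0.02]
```

Request:
{"op": "apply_moves", "data": {
  "targets": [
    [0,0,0,0,0,-0.8,45],
    [0,0,0,0,0,-0.8,30],
    [0,0,0,0,0,-0.8,10],
    [0,0,0,-0.4,0.4,-0.8,0],
    [0,0,0,-0.7,1,0,0],
    [0,0,0,-0.7,1,0,0],
    [0,0,0,-0.7,1,0,0],
    [0,0,0,-0.7,0.8,0,0],
    [0,0,0,0,0.6,0,0],
    [0,0,0,0,0,0,0]
  ]
}}

```text
clock: 10.73
position: [625.8, -187.3, 202.5]
tcp_rot: [2.639, 1.702, -0.0]
wrist_force: [-2.0, 0.7, -0.1]
gripper_width: -0.3
```

```bash
python3 -c "
from h import *;show()
f=grab_frame('wrist');cv2.imwrite('pics/wrist6.png',cv2.convertScaleAbs(f[:,:,::-1],alpha=1.4,beta=15))
s=read_state();m=camera_model('wrist');r=R.from_rotvec(s['tcp_rot'])
for z in (66,73,80): print(z,proj(m,[s['position']+r.apply((11,q*14.5,z)) for q in (-1,1)]).round(0).tolist())"
```

```text
t 10.73 tcp [ 625.8 -187.3  202.5] jig [ -59.6 -122.   202.5] F [-2.   0.7 -0.1] w -0.3 nose 72.6 q [-0.34  0.61  0.76  1.78 -0.5   0.96  0.2 ]
turn to goal deg/6 0 [ 2.e-02 -2.e-02  3.e+01]
turn to goal deg/6 1 [ 0.01  0.01 -0.  ]
[[0.412, 0.911, 0.001], [0.911, -0.412, -0.002], [-0.001, 0.001, -1.0]]
66 [[281.0, 283.0], [349.0, 283.0]]
73 [[282.0, 277.0], [347.0, 276.0]]
80 [[284.0, 271.0], [346.0, 271.0]]
```

View pics/wrist6.png

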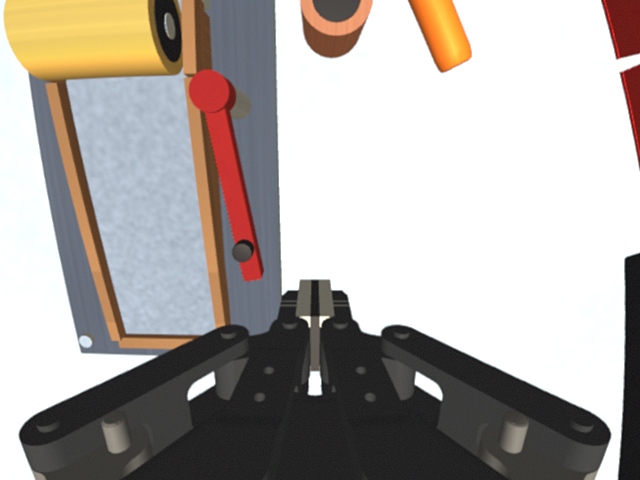

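Request:
{"op": "apply_moves", "data": {
  "targets": [
    [0,0,0,0,0,1,0],
    [0,0,0,0,0,1,0],
    [0,0,0,0,0,0.7,0],
    [0,0,0,0,0,0.38,0],
    [0,0,0,0,-0.3,0,0],
    [0,0,0,0,-0.3,0,0],
    [0,0,0,0,-0.27,0,0],
    [0,0,0,-0.01,-0.27,0,0],
    [0,0,0,-0.01,-0.27,0,0],
    [0,0,0,-0.01,-0.27,0,0],
    [0,0,0,0.01,-0.27,0,0],
    [0,0,0,0.04,-0.27,0,0]
  ]
}}

```text
clock: 11.78
position: [573.4, -161.3, 125.8]
tcp_rot: [2.638, 1.705, 0.001]
wrist_force: [1.0, -0.7, 0.9]
gripper_width: 0.1
```

```bash
python3 -c "
from h import *;show()
f=grab_frame('wrist');cv2.imwrite('pics/wrist7.png',cv2.convertScaleAbs(f[:,:,::-1],alpha=1.4,beta=15))"
```

```text
t 11.78 tcp [ 573.4 -161.3  125.8] jig [-57.6 -63.6 125.8] F [ 1.  -0.7  0.9] w 0.1 nose 72.6 q [-0.35  0.62  0.7   1.95 -0.57  0.77  0.25]
turn to goal deg/6 0 [ 0.000e+00  1.000e-02 -2.998e+01]
turn to goal deg/6 1 [ 0.   -0.    0.02]
[[0.411, 0.912, 0.0], [0.912, -0.411, 0.0], [0.0, 0.0, -1.0]]
```

View pics/wrist7.png

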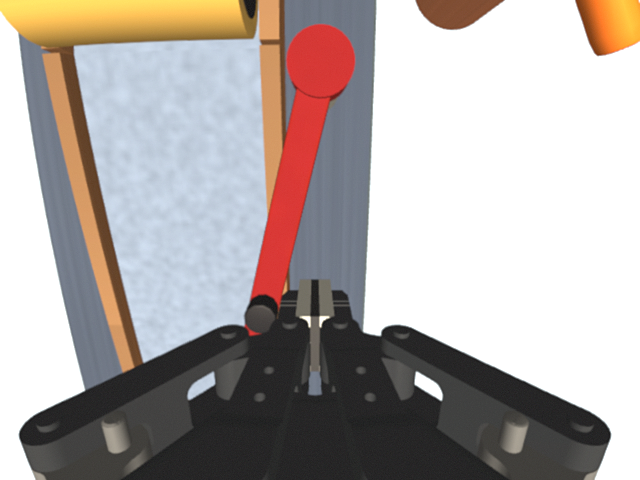

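The arm follows the fingers (peg at (260,315)), with contact beside the peg. I continue along the arc.

Request:
{"op": "apply_moves", "data": {
  "targets": [
    [0,0,0,0.06,-0.27,0,0],
    [0,0,0,0.08,-0.26,0,0],
    [0,0,0,0.1,-0.25,0,0],
    [0,0,0,0.12,-0.25,0,0],
    [0,0,0,0.14,-0.24,0,0],
    [0,0,0,0.16,-0.22,0,0],
    [0,0,0,0.17,-0.21,0,0],
    [0,0,0,0.19,-0.2,0,0]
  ]
}}

```text
clock: 12.5
position: [540.7, -118.2, 125.4]
tcp_rot: [-2.638, -1.706, 0.0]
wrist_force: [0.4, -0.3, 0.4]
gripper_width: 0.3
```

```bash
python3 -c "
from h import *;show()
f=grab_frame('wrist');cv2.imwrite('pics/wrist8.png',cv2.convertScaleAbs(f[:,:,::-1],alpha=1.4,beta=15))"
```

```text
t 12.5 tcp [ 540.7 -118.2  125.4] jig [-31.7 -16.  125.4] F [ 0.4 -0.3  0.4] w 0.3 nose 72.6 q [-0.45  0.57  0.71  2.05 -0.56  0.72  0.2 ]
turn to goal deg/6 0 [ -0.    -0.   -29.98]
turn to goal deg/6 1 [-0.    0.    0.02]
[[0.41, 0.912, -0.0], [0.912, -0.41, -0.0], [-0.0, -0.0, -1.0]]
```

View pics/wrist8.png

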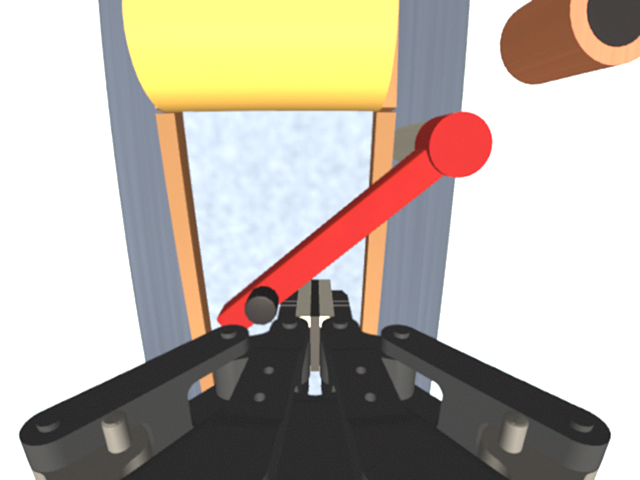

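Request:
{"op": "apply_moves", "data": {
  "targets": [
    [0,0,0,0.2,-0.18,0,0],
    [0,0,0,0.22,-0.16,0,0],
    [0,0,0,0.23,-0.15,0,0],
    [0,0,0,0.24,-0.13,0,0],
    [0,0,0,0.25,-0.1,0,0],
    [0,0,0,0.25,-0.06,0,0],
    [0,0,0,0.2,-0.02,0,0],
    [0,0,0,0.15,0,0,0],
    [0,0,0,0.1,0,0,0],
    [0,0,0,0.08,0,0,0]
  ]
}}

```text
clock: 13.38
position: [542.8, -66.6, 125.5]
tcp_rot: [2.638, 1.706, -0.0]
wrist_force: [-1.3, -0.6, 0.3]
gripper_width: -0.2
```

```bash
python3 -c "
from h import *;show()
f=grab_frame('wrist');cv2.imwrite('pics/wrist9.png',cv2.convertScaleAbs(f[:,:,::-1],alpha=1.4,beta=15))"
```

```text
t 13.38 tcp [542.8 -66.6 125.5] jig [ 16.1   3.3 125.5] F [-1.3 -0.6  0.3] w -0.2 nose 72.6 q [-0.55  0.56  0.72  2.07 -0.56  0.71  0.11]
turn to goal deg/6 0 [ -0.     0.   -29.98]
turn to goal deg/6 1 [0.   0.   0.02]
[[0.41, 0.912, 0.0], [0.912, -0.41, -0.0], [-0.0, 0.0, -1.0]]
```

View pics/wrist9.png

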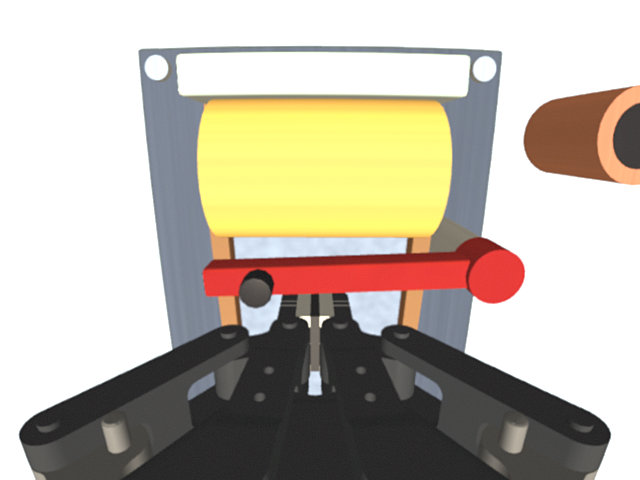

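Nearly across. I continue in small steps until it meets the stop.

Request:
{"op": "apply_moves", "data": {
  "targets": [
    [0,0,0,0.05,0,0,0],
    [0,0,0,0.05,0,0,0],
    [0,0,0,0.04,0,0,0],
    [0,0,0,0,0,0,0]
  ]
}}

```text
clock: 13.77
position: [543.8, -64.1, 125.5]
tcp_rot: [2.639, 1.705, -0.001]
wrist_force: [-1.5, -2.4, 0.8]
gripper_width: 0.0
```

```bash
python3 -c "
from h import *;show()"
```

```text
t 13.77 tcp [543.8 -64.1 125.5] jig [ 18.9   3.4 125.5] F [-1.5 -2.4  0.8] w 0.0 nose 72.6 q [-0.55  0.56  0.72  2.06 -0.56  0.71  0.1 ]
turn to goal deg/6 0 [-1.000e-02 -0.000e+00 -2.999e+01]
turn to goal deg/6 1 [-0.    0.    0.01]
[[0.411, 0.912, -0.0], [0.912, -0.411, -0.0], [-0.001, -0.0, -1.0]]
```

Request:
{"op": "apply_moves", "data": {
  "targets": [
    [0,0,0,0.04,0,0,0],
    [0,0,0,0.02,0,0,0],
    [0,0,0,0,0,0,0]
  ]
}}

```text
clock: 14.02
position: [543.9, -63.8, 125.5]
tcp_rot: [2.639, 1.703, -0.002]
wrist_force: [-6.1, -10.3, 1.7]
gripper_width: 0.1
```

```bash
python3 -c "
from h import *;show()"
```

```text
t 14.02 tcp [543.9 -63.8 125.5] jig [ 19.1   3.5 125.5] F [ -6.1 -10.3   1.7] w 0.1 nose 72.6 q [-0.56  0.56  0.72  2.06 -0.56  0.72  0.1 ]
turn to goal deg/6 0 [ -0.03  -0.   -30.  ]
turn to goal deg/6 1 [-0.    0.02  0.  ]
[[0.412, 0.911, -0.001], [0.911, -0.412, -0.002], [-0.002, -0.0, -1.0]]
```

The force has gone up to 12 N with no further travel, so the arm is on its stop. I back off downhill, rise and check.

Request:
{"op": "apply_moves", "data": {
  "targets": [
    [0,0,0,-0.1,0,0,0],
    [0,0,0,-0.3,0,0,0],
    [0,0,0,-0.6,0,0,0],
    [0,0,0,-0.8,0,-0.5,0],
    [0,0,0,-0.8,0,-1,0],
    [0,0,0,0,0,-1,0],
    [0,0,0,0,0,-1,0],
    [0,0,0,0,0,-1,0],
    [0,0,0,0,0,-1,0],
    [0,0,0,0,0,-1,0],
    [0,0,0,0,0,0,0]
  ]
}}

```text
clock: 14.93
position: [519.2, -122.6, 291.9]
tcp_rot: [2.637, 1.704, 0.008]
wrist_force: [1.7, -0.4, 0.6]
gripper_width: 0.2
```

```bash
python3 - <<'E'
from h import *
show()
f=grab_frame('wrist');m=camera_model('wrist');cv2.imwrite('pics/wrist10.png',cv2.convertScaleAbs(f[:,:,::-1],alpha=1.4,beta=15))
for c,n in(("wrist","sleeve"),("wrist","keeper")):
    for a in outline_of(c,n)[:1]:
        ys,xs=np.nonzero(a["mask"]);print(n,a["p"],a["position"],xs.min(),xs.max(),ys.min(),ys.max())
th=np.linspace(0,2*np.pi,73)
for x in(71,74,77):
  P=proj(m,[Jw((x+26*np.cos(t),y,60.6+26*np.sin(t))) for t in th for y in(-40,40)]);print(x,P.min(0).round(1),P.max(0).round(1))
print("closed peg/hinge",proj(m,[Jw((36,24,84)),Jw((36,-66,74)),Jw((100,0,72))]).round(1).tolist())
E
```

```text
t 14.93 tcp [ 519.2 -122.6  291.9] jig [-44.6   1.8 291.9] F [ 1.7 -0.4  0.6] w 0.2 nose 72.6 q [-0.67  0.3   0.95  1.98 -0.29  1.   -0.01]
turn to goal deg/6 0 [  0.05   0.07 -29.99]
turn to goal deg/6 1 [ 0.04 -0.03  0.01]
[[0.411, 0.912, 0.005], [0.912, -0.411, 0.001], [0.003, 0.005, -1.0]]
sleeve 0.96 [314.9, 78.9] 262 369 45 113
keeper 0.85 [340.4, 128.2] 258 412 114 142
71 [263.5  51.1] [371.1 119.3]
74 [263.4  47. ] [371.3 115.6]
77 [263.3  42.9] [371.4 111.9]
closed peg/hinge [[286.1, 128.9], [399.1, 130.1], [317.3, 44.0]]
```

View pics/wrist10.png

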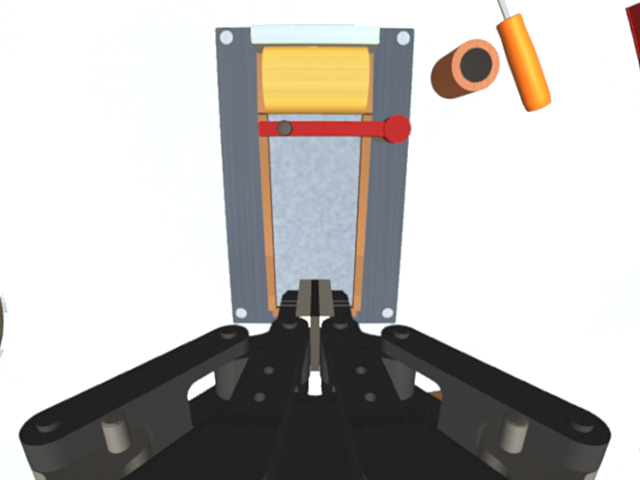

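The keeper stands straight across, with the peg at (285,127) and the hinge at (397,129). The sleeve lies against the stop plate at rows 45–113, and the gripper is well clear. I hand in.

```bash
python3 -c "
from cell import *
print(close_job())"
```

```text
the job is handed in; nothing more can be done
None
```

I pushed the sleeve up the ramp with two fingertips at about 60 mm/s, slowing at the crest. It rolled the last stretch into the seat by itself. I then closed the gripper and swung the keeper round along its arc until the force rose to about 12 N with no further travel.

The last wrist picture was taken with the gripper clear at about 292 mm height:

- **Sleeve:** it lies square against the stop plate, at x about 75 mm and y about 0 in the jig's frame.
- **Keeper:** peg and hinge are within about 2 pixels of where they should be when fully closed.
- **Bystanders:** none was touched as far as I know. Only the copper sleeve and the driver showed in the last picture; I did not look at the others again or measure any of them after the move.

No check failed. The jig pose from the top and side cameras differed by about 4 mm; the wrist view came within about 1 mm of their joint fit. Hand-in was at about 15 s, and it reports no verdict.

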